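# Lock the vase chuck into the decorating-wheel drive

## Robot

A 6-joint arm with a two-finger parallel gripper is mounted at the origin on the work surface. World frame = base frame: x ahead of the robot, y to its left, z up, the work surface at z = 0. Lengths are in m, angles in rad, forces in N, time in s.
With the tool pointing down it reaches from about 0.25 to 0.725 m from the base axis. Payload 4 kg.
Tool frame: the origin (TCP) lies midway between the tips of the shut fingers; the grasp point (between the pads) lies 19 mm behind it; z points along the fingers, x is the direction in which the jaws open and shut, and the axes are right-handed (so a half turn about z gives the same grasp; the last joint's range is limited). The gripper opens to 85 mm and grips with 20 to 120 N. Pads are 22 mm wide; open, the fingers measure 114 mm over their backs; the gripper's body (76 mm by 85 mm) begins 54 mm behind the grasp point. The pads swing forward as they close: fully open they stand 13 mm farther back than shut.
Start: joints at [-1.114, 0.241, 0.005, 1.335, 0, 1.571], TCP at [0.221, -0.449, 0.231] pointing down, gripper open.
Joint ranges: [-2.72, 2.72], [-1.05, 1.87], [-1.09, 1.28], [-1.99, 2.15], [-1.42, 1.44], [-3.14, 3.14]. Speed limits (rad/s): [2.79, 2.79, 3.14, 3.14, 3.14, 3.14].

## Interface

Orientations are given as a unit quaternion [x, y, z, w].
In Python, from workcell import bot, vision, ticket gives the robot as it stands.
- The arm moves only by the tool play_rows, never from a script. Its argument "deltas" is one flat list of numbers, 5 for each row, row after row: the opening, from 0 (shut) to 1 (fully open), then the shift along the tool's x, y, z in units of 60 mm (1.0 is 60 mm), then the turn about the tool's z in degrees. A call has 1 to 12 rows; each row shifts and turns the pose as measured when the row begins, along the tool's axes as they then stand; what a row does not reach is not made up. A row lasts 1/8 s, in which the tool goes at most 62.5 mm and 10.7 degrees, less where a joint would pass 70% of its speed; a pose out of reach is approached as far as the arm can. A call is refused whole if a number of a shift passes 1 or a number of a turn 10.7, either way. A call with a gripper value outside its range is refused whole. The fingers move at their own pace and stop on an object; the grip force is fixed at half the most. Time passes only in rows, so rows that do not move let the fingers close. It gives the time, the measured TCP pose, the force and the opening at its end, in the units of the state.
- bot.get_obs(): the state, without advancing time (a new reading comes with each control period).
- vision.camera(name): name is "side" or "top"; returns a dict with "color" (384x512x3 uint8, blue, green, red), "intrinsics" (3x3 intrinsics, pixels), "k1" (the pictures are not rectified: a ray, as slopes to the right and down, at radius r is drawn at 1 + k1 r^2 times it, then the intrinsics apply), "rvec" (rotation vector, rad) and "tvec" (3), from world to camera coordinates, as OpenCV has them. Camera axes: x right, y down, z forward; pixel columns grow to the right and rows downward; lengths in m; the calibration is good to about 2 mm. A picture is of the moment at which its call begins. There is no depth.
- ticket.job_done(): hands the job in, once; it reports no verdict.
The state is a dict: "clock": time; "joint_pos": joint angles; "joint_vel": joint speeds; "tau": joint torques, N m; "eef_pos": TCP position; "tool_rot": TCP orientation; "ft_force": force on the tool from outside, world axes, zero at the start; "ft_torque": the same for the moment, N m; "grip_width": finger opening in m.
Only numpy, scipy, OpenCV 4.12 (cv2) and the standard library are available. Lean on these libraries where they do the work, as an engineer would, in place of code of your own. Each camera call takes 0.05 s, during which the arm holds its last target. There are 200 camera calls.

## Task

Use the spatula's blade, not the fingers, to lever up the hinged dust cover of the wheel drive and flip it right over to its open stop, then lay the spatula back on the table. Stand the lugged vase chuck in the socket with its lugs in the slots, push it down against the spring, twist it a quarter turn clockwise (seen from above) to its stop, and finish while still holding it, pressed down so that its flange is flat on the drive. Leave the other things on the table where they are.

Things in the scene. Friction and masses are not known exactly. Their poses are not given: they have to be found in the camera images.
- drive: Bench drive of a decorating wheel, fixed: grey block 110 x 110 mm, its top face (6 mm aluminium plate) 62 mm above the table. Origin on the table under the socket's axis, z up. On its -y side a ledge 90 mm wide (along x) reaches to y = -74 mm; its top is 10 mm below the block's top face. The cover is hinged at the +y side and opens towards +y.
- socket (a point): Centre of the bayonet socket, in the drive's top face; axes as drive. Opening 35 mm across with two slots, 15 mm wide, reaching 29 mm from the axis along drive +x and -x; a sprung plunger inside. Under the 6 mm plate lugs can turn only clockwise (from above), from the drive's x line 90 degrees to its y line, to stops. Under the cover at the start.
- cover (a joint): Dust cover's hinge, rad: 0 closed, flat on the drive; 2.7 at its open stop. Flat grey plastic plate 90 mm wide (drive x), 127 mm from hinge to free edge, 7 mm thick, 80 g, no handle or latch. Hinge line along drive x at drive y = +55 mm, 62 mm above the table. Lifted past upright (1.6) it falls over to its stop by itself; before that it falls shut.
- lip (a point): Middle of the cover's free edge, at its underside; closed, it is at drive (0, -72, 62) mm. The lip overhangs the block by 17 mm, with a gap 10 mm high between lip and ledge into which only the spatula's blade fits, held level, from the drive's -y side. The point moves with the cover.
- plunger (a joint): Sprung plunger in the socket, m pressed down: 0 at rest (top 3 mm below the drive's top face), 0.017 when the chuck's flange lies flat on the drive. A locked chuck that is let go is lifted 6 mm, to 0.011, lugs hanging under the plate. 5 N at rest, 12 N fully pressed.
- chuck: Lugged vase chuck, loose, 150 g, 58 mm tall. From below: steel spigot 30 mm across, 20 mm long, with two lugs (9 mm wide, 2 to 8 mm above the underside) reaching 26 mm from the axis along its +x and -x; flange 44 mm across, 6 mm thick; black bar handle 44 mm along x, 14 mm thick along y, 32 mm high. Origin: centre of the underside, z up. Half a turn makes no difference. Grip it with about 45 N.
- plain: Another chuck, not wanted: same spigot and flange, but no lugs and a round black knob 32 mm across, 52 mm tall in all. It and the lugged chuck may stand in either of two places. Origin at the centre of its underside. Leave it alone.
- spatula: Spatula, loose, lying flat, 110 g: square wooden handle 16 x 16 mm, from 75 mm behind to 45 mm ahead of the origin along its x, then a steel blade 24 mm wide, 2.5 mm thick, to x = 150 mm, its middle 8 mm above the handle's underside. Origin on the handle's underside; x to the blade, z up. Grip it with about 45 N.
- grip (a point): Point in the spatula's handle near its centre of mass, 15 mm ahead of its origin and 8 mm above its underside; axes as spatula.
- tip (a point): Middle of the tip of the spatula's blade, 150 mm ahead of its origin and 8 mm above its underside; axes as spatula.
- vase1: Dark blue vase, 82 mm across and 140 mm tall, origin under it. Leave alone.
- vase2: The same kind of vase, 82 mm across and 140 mm tall, origin under it. Leave alone.
- jar: Closed amber jar of gold paste, 56 mm across, 60 mm tall, origin under it. Leave alone.
- cup: White cup, 66 mm across, 70 mm tall, origin under it. Leave alone.
- brush: Slim round paint brush, 175 mm long and 12 mm thick at most, lying, origin under its middle, x along it. Leave alone.
- cork: Cork block 45 x 40 x 22 mm, origin under it. Leave alone.
- dish: Shallow white dish, 120 mm across, 20 mm high, origin under it. Leave alone.
There are look-alikes about, which are no part of the job. What is shaped like the chuck but green is not meant.

How it is judged:
By the outcome, as a careful person would: the job done as asked, in the order asked, and still so for the second after the job is handed in, while the arm keeps its last pose, push and grip.
It also fails if it takes over 67 s, if anything falls off the work surface, if the arm or the gripper's body presses on something with over 40 N, if the wrist force passes 120 N, or if a joint passes its speed limit or range.

## Working session

There is one attempt and no reset: what is moved stays moved. The work goes in short steps, Python scripts to look and compute and a tool call to move; the robot and the scene stay as the last step left them, time stands still between calls to the robot, and variables do not carry over. Pictures are saved under pics/ and viewed, about 8 in all and at most 12, crops included, and the job is handed in when it is done.

Besides the shell and the picture viewer there is one more tool, called after "Call:" as a command line: name --argument value ..., lists and objects as JSON in quotes. play_rows: Moves the arm, as the interface text tells. Its arguments: {"type":"object","properties":{"deltas":{"type":"array"}},"required":["deltas"]}

```bash
ls; mkdir -p pics; cat > h.py <<'E'
import numpy as np, cv2
from scipy.spatial.transform import Rotation as R
from workcell import bot, vision, ticket
def cal(c):
    return np.array(c["intrinsics"],float),float(c["k1"]),cv2.Rodrigues(np.array(c["rvec"],float))[0],np.array(c["tvec"],float).ravel()
def ray(c,u,v):
    K,k1,Rm,t=cal(c)
    p=cv2.undistortPoints(np.array([[[u,v]]],float),K,np.array([k1,0,0,0,0.]))[0,0]
    return -Rm.T@t, Rm.T@np.array([p[0],p[1],1.])
def onz(c,u,v,z):
    o,d=ray(c,u,v); return (o+d*(z-o[2])/d[2])
def pix(c,P):
    K,k1,Rm,t=cal(c)
    return cv2.projectPoints(np.array(P,float).reshape(-1,1,3),Rm,t,K,np.array([k1,0,0,0,0.]))[0].reshape(-1,2)
E
python3 - <<'E'
from h import *
for n in("side","top"):
    c=vision.camera(n); cv2.imwrite(f"pics/{n}0.png",cv2.resize(c["color"],(800,600),interpolation=cv2.INTER_CUBIC))
    cv2.imwrite(f"pics/{n}0raw.png",c["color"])
    K,k1,Rm,t=cal(c); print(n,K.round(1).tolist(),k1,(-Rm.T@t).round(3),Rm[2].round(2))
o=bot.get_obs(); print({k:np.round(v,3) for k,v in o.items()})
E
```

```text
pics
side [[360.4, 0.0, 256.0], [0.0, 360.4, 195.9], [0.0, 0.0, 1.0]] -0.019200061589443967 [0.377 0.657 0.564] [ 0.19 -0.81 -0.56]
top [[402.9, 0.0, 263.6], [0.0, 402.9, 193.5], [0.0, 0.0, 1.0]] -0.1301661594785467 [ 0.421 -0.02   0.963] [ 0.16  0.01 -0.99]
{'clock': np.float64(0.1), 'joint_pos': array([-1.114,  0.241,  0.004,  1.335, -0.   ,  1.571]), 'joint_vel': array([ 0.   , -0.001,  0.002,  0.   ,  0.001,  0.   ]), 'tau': array([-1.0000e-03, -3.7314e+01,  2.5301e+01,  1.1000e-02, -0.0000e+00,
        0.0000e+00]), 'eef_pos': array([ 0.22 , -0.448,  0.231]), 'tool_rot': array([ 0.849, -0.529, -0.001, -0.   ]), 'ft_force': array([ 0.382, -0.156,  0.072]), 'ft_torque': array([-0.013,  0.049,  0.041]), 'grip_width': np.float64(0.086)}
```

View pics/top0.png

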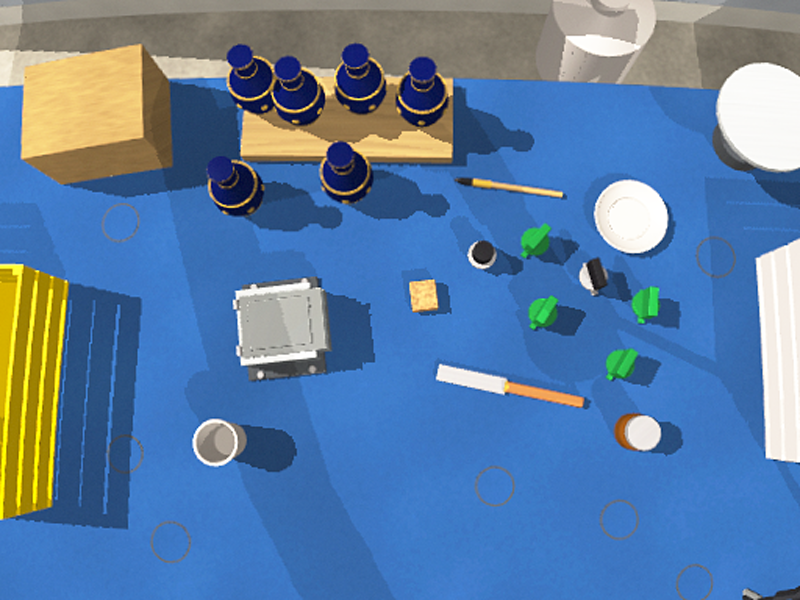

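View pics/side0.png

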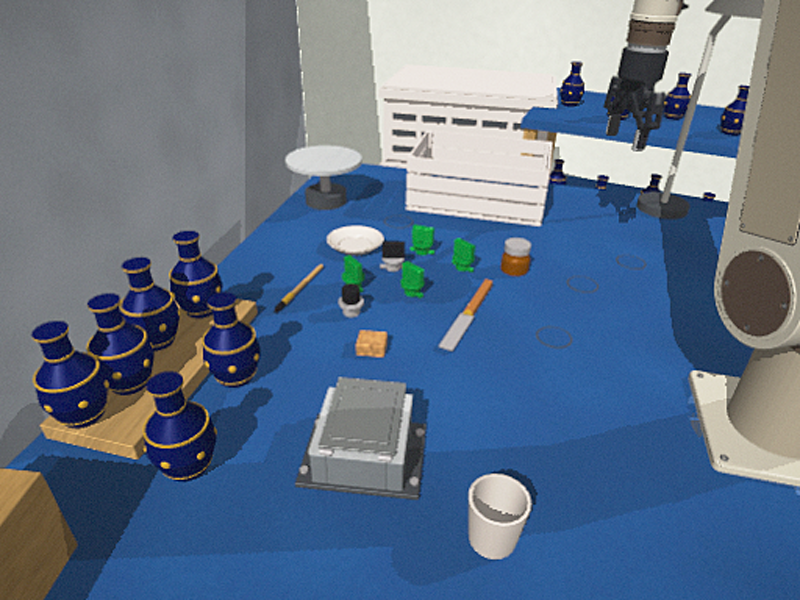

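The top view, at 800x600, shows:
- **Drive:** at (283,325), with the lip apparently to the right, facing world -y.
- **Spatula:** blade tip at (437,372), handle end at (585,404).
- **Black-handled candidates:** round knob at (482,254), which is the plain chuck, and a bar handle at (594,275), which is the lugged one. The four green ones are decoys.

I'll confirm with one enlarged crop and measure in the same step.

```bash
python3 - <<'E'
from h import *
c=vision.camera("top"); im=c["color"]; s=vision.camera("side"); si=s["color"]
a=cv2.resize(im[165:255,140:240],(500,450),interpolation=cv2.INTER_CUBIC)   # x5
b=cv2.resize(im[145:205,290:410],(500,250),interpolation=cv2.INTER_CUBIC)
d=cv2.resize(si[145:205,210:275],(300,277),interpolation=cv2.INTER_CUBIC)
m=np.zeros((600,800,3),np.uint8); m[:450,:500]=a; m[:277,500:800]=d
e=cv2.resize(im[160:190,360:400],(300,225),interpolation=cv2.INTER_CUBIC); m[280:505,500:800]=e
cv2.imwrite("pics/crop1.png",m)
hsv=cv2.cvtColor(im,cv2.COLOR_BGR2HSV)
roi=np.zeros(im.shape[:2],np.uint8); roi[225:265,275:380]=1
wood=cv2.inRange(hsv,(5,100,120),(22,255,255))*roi
pts=np.argwhere(wood>0)[:,::-1]; w=np.array([onz(c,u,v,.016)[:2] for u,v in pts])
bl=((hsv[...,1]<60)&(hsv[...,2]>120)).astype(np.uint8)*roi
pb=np.argwhere(bl>0)[:,::-1]; wb=np.array([onz(c,u,v,.008)[:2] for u,v in pb])
for nm,q in(("wood",w),("blade",wb)):
    r=cv2.minAreaRect((q*1000).astype(np.float32)); print(nm,len(q),q.mean(0).round(4),r, np.round(cv2.boxPoints(r)))
dk=(hsv[...,2]<70).astype(np.uint8); roi[:]=0; roi[160:190,365:395]=1
n,l,st,ce=cv2.connectedComponentsWithStats(dk*roi)
for i in range(1,n):
    if st[i,4]>15:
        q=np.array([onz(c,u,v,.058)[:2] for v,u in np.argwhere(l==i)]); r=cv2.minAreaRect((q*1000).astype(np.float32)); print("dark",st[i],ce[i],q.mean(0).round(4),r)
E
```

```text
wood 324 [ 0.4379 -0.2104] ((438.0943298339844, -209.25369262695312), (120.68408966064453, 15.421866416931152), 78.65474700927734) [[ 419. -267.]
 [ 434. -270.]
 [ 458. -152.]
 [ 442. -149.]]
blade 473 [ 0.4587 -0.1052] ((447.71087646484375, -160.09780883789062), (225.84466552734375, 24.248395919799805), 78.73148345947266) [[ 414. -268.]
 [ 438. -273.]
 [ 482.  -52.]
 [ 458.  -47.]]
dark [376 166  13  20 157] [381.42675159 175.19745223] [ 0.6146 -0.2814] ((614.9154663085938, -281.2594299316406), (43.601348876953125, 20.443622589111328), 18.156064987182617)
```

View pics/crop1.png

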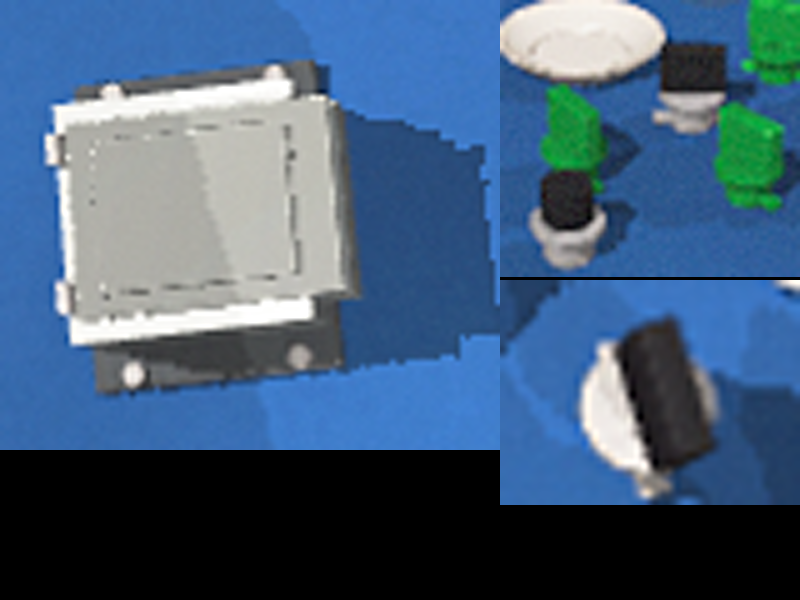

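The crops confirm it. The bar-handled black chuck with side lugs, at (594,275) in the top view, is the wanted one. The round knob at (482,254) is plain. The cover's hinge knuckles are on the left (world +y) and its lip is on the right.

```bash
python3 - <<'E'
from h import *
c=vision.camera("top")
P=np.array([onz(c,140+x/5-.4,165+y/5-.4,.062) for x,y in((52,105),(292,85),(313,318),(70,343))])[:,:2]
print(P.round(4),P.mean(0)); 
e=[P[1]-P[0],P[2]-P[3]]; print([np.degrees(np.arctan2(-v[0],v[1]*-1))for v in e],[np.linalg.norm(v) for v in e], [np.linalg.norm(v) for v in(P[3]-P[0],P[2]-P[1])])
L=np.array([onz(c,140+x/5-.4,165+y/5-.4,.069) for x,y in((330,98),(345,292),(68,126),(76,318))])[:,:2];print(L.round(4))
E
```

```text
[[0.5792 0.2518]
 [0.5905 0.1406]
 [0.4843 0.1263]
 [0.4703 0.2366]] [0.53105515 0.18883964]
[np.float64(-5.793564446155336), np.float64(-7.252114008813989)] [np.float64(0.11175467439523962), np.float64(0.11121025949844181)] [np.float64(0.1099864495088373), np.float64(0.10713711021105624)]
[[0.5835 0.1218]
 [0.4957 0.1113]
 [0.5684 0.2416]
 [0.4812 0.2325]]
```

Call:
play_rows --deltas '[1, -0.3, -0.66, 0, 0, 1, -0.3, -0.66, 0, 0, 1, -0.3, -0.66, 0, 0, 1, -0.3, -0.66, 0, 0, 1, -0.3, -0.66, 0, 0, 1, -0.3, -0.66, 0, 0, 1, -0.3, -0.66, 0, 0, 1, -0.3, -0.66, 0, 0, 1, 0, 0, 0.3, -10.5, 1, 0, 0, 0.3, -10.5, 1, 0, 0, 0.3, -10.5, 1, 0, 0, 0.3, -10.5]'

```text
clock: 1.75
eef_pos: [0.4503, -0.1713, 0.1572]
tool_rot: [0.983, -0.184, 0.002, -0.0]
ft_force: [-0.3, -0.6, -0.2]
grip_width: 0.0856
```

```bash
cat >> h.py <<'E'
def st():
    o=bot.get_obs(); m=R.from_quat(o["tool_rot"]).as_matrix()
    print("t",round(float(o["clock"]),2),"pos",np.round(o["eef_pos"],4),"jaw",round(np.degrees(np.arctan2(m[1,0],m[0,0])),1),"F",np.round(o["ft_force"],1),"T",np.round(o["ft_torque"],2),"w",round(float(o["grip_width"]),4),"j",np.round(o["joint_pos"],2))
    return np.array(o["eef_pos"]),m
def go(x,y,z,yaw=None):
    p,m=st(); d=m.T@(np.array([x,y,z])-p)/.06
    t=0 if yaw is None else (np.degrees(np.arctan2(m[1,0],m[0,0]))-yaw+180)%360-180
    print("units",d.round(2),"turn",round(t,1))
E
python3 -c "
from h import *
go(.444,-.180,.003,-11.3)"
```

```text
t 1.75 pos [ 0.4503 -0.1713  0.1572] jaw -21.2 F [-0.3 -0.6 -0.2] T [0.06 0.04 0.05] w 0.0856 j [-0.36  0.25 -0.18  1.14  0.    1.58]
units [-0.05  0.17  2.57] turn -9.9
```

Call:
play_rows --deltas '[0.6, -0.03, 0.06, 0.5, -9.9, 0.6, -0.01, 0.05, 0.5, 0, 0.6, 0, 0, 0.5, 0, 0.6, 0, 0, 0.5, 0, 0.6, 0, 0, 0.3, 0, 0.6, 0, 0, 0, 0]'

```text
clock: 2.5
eef_pos: [0.4455, -0.1766, 0.0138]
tool_rot: [0.996, -0.095, 0.001, -0.0]
ft_force: [-0.6, -0.2, -0.1]
grip_width: 0.0513
```

```bash
python3 -c "
from h import *
go(.444,-.180,.003,-11.3)"
```

```text
t 2.5 pos [ 0.4455 -0.1766  0.0138] jaw -10.9 F [-0.6 -0.2 -0.1] T [-0.01 -0.08 -0.  ] w 0.0513 j [-0.38  0.41 -0.38  0.78  0.    1.38]
units [-0.01  0.06  0.18] turn 0.4
```

Call:
play_rows --deltas '[0.6, -0.01, 0.06, 0.17, 0, 0.6, 0, 0, 0, 0, 0, 0, 0, 0, 0, 0, 0, 0, 0, 0, 0, 0, 0, 0, 0, 0, 0, 0, 0, 0, 0, 0, 0, 0, 0, 0, 0, 0, 0, 0, 0, 0, 0, 0, 0]'

```text
clock: 3.62
eef_pos: [0.4462, -0.1811, 0.0055]
tool_rot: [0.996, -0.095, 0.003, 0.0]
ft_force: [-0.4, -0.5, -0.8]
grip_width: 0.014
```

```bash
python3 -c "
from h import *
st()"
```

```text
t 3.62 pos [ 0.4462 -0.1811  0.0055] jaw -10.9 F [-0.4 -0.5 -0.8] T [ 0.04 -0.02 -0.  ] w 0.014 j [-0.39  0.43 -0.39  0.75  0.    1.37]
```

Call:
play_rows --deltas '[0, 0, 0, 0.0, 0, 0, 0, 0, -0.3, 0, 0, 0, 0, -0.5, 0, 0, 0, 0, -0.5, 0, 0, 0, 0, -0.5, 0, 0, 0, 0, -0.4, 0, 0, 0, 0, 0, 0]'

```text
clock: 4.5
eef_pos: [0.4444, -0.1804, 0.1402]
tool_rot: [0.996, -0.095, 0.002, -0.0]
ft_force: [0.2, -0.3, -2.3]
grip_width: 0.014
```

```bash
python3 - <<'E'
from h import *
c=vision.camera("top"); s=vision.camera("side")
print("cork",onz(c,424*.64,295*.64,.022),"plain",onz(c,482*.64,253*.64,.05))
go(.558,-.047,.12,6.6)
m=np.zeros((600,800,3),np.uint8)
m[:450,:]=cv2.resize(c["color"][120:282,130:418],(800,450),interpolation=cv2.INTER_CUBIC)
cv2.imwrite("pics/lift_top.png",m[:450]); cv2.imwrite("pics/lift_side.png",s["color"])
E
```

```text
cork [ 0.5838675  -0.02758386  0.022     ] plain [ 0.64416415 -0.11263864  0.05      ]
t 4.6 pos [ 0.4427 -0.1797  0.1379] jaw -10.9 F [-0.3  0.5 -0.6] T [ 0.03 -0.   -0.02] w 0.0141 j [-0.39  0.26 -0.22  1.09  0.    1.37]
units [ 1.47 -2.53  0.3 ] turn -17.5
```

Call:
play_rows --deltas '[0, 0.29, -0.5, 0, 0, 0, 0.29, -0.5, 0, 0, 0, 0.29, -0.5, 0, 0, 0, 0.29, -0.5, 0, 0, 0, 0.29, -0.5, 0, 0, 0, 0, 0, 0, -6, 0, 0, 0, 0.1, -6, 0, 0, 0, 0.2, -5, 0, 0, 0, 0, 0]'

```text
clock: 5.72
eef_pos: [0.5493, -0.0429, 0.1003]
tool_rot: [0.998, 0.058, -0.016, -0.003]
ft_force: [0.3, 0.6, -1.6]
grip_width: 0.0143
```

```bash
python3 - <<'E'
from h import *
c=vision.camera("top"); s=vision.camera("side")
go(.558,-.047,.0545,6.6)
m=np.zeros((600,800,3),np.uint8)
m[:300,:]=cv2.resize(c["color"][160:268,130:418],(800,300),interpolation=cv2.INTER_CUBIC)
m[300:]=cv2.resize(s["color"][180:330,180:380],(800,600),interpolation=cv2.INTER_CUBIC)[150:450]
cv2.imwrite("pics/a.png",m)
E
```

```text
t 5.83 pos [ 0.5505 -0.043   0.1019] jaw 6.6 F [-0.1  0.7 -0.3] T [-0.   -0.02 -0.04] w 0.0143 j [-0.08  0.45 -0.04  1.11  0.    1.38]
units [0.14 0.09 0.79] turn -0.0
```

View pics/a.png

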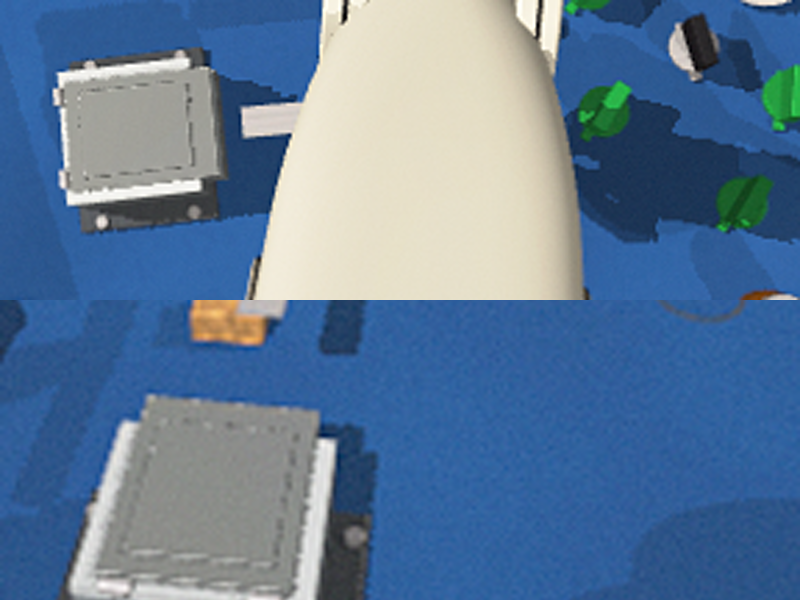

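Call:
play_rows --deltas '[0, 0.07, 0, 0.3, 0, 0, 0.07, 0, 0.3, 0, 0, 0, 0, 0.17, 0, 0, 0, 0, 0, 0]'

```text
clock: 6.32
eef_pos: [0.5582, -0.0421, 0.0523]
tool_rot: [0.998, 0.056, -0.014, -0.003]
ft_force: [-0.2, -0.2, -1.4]
grip_width: 0.0145
```

```bash
python3 - <<'E'
from h import *
c=vision.camera("top"); s=vision.camera("side")
p,_=st()
tip=p+np.array([-.0155,.134,.0025]); lip=np.array([.5393,.1175,.062])
print("tip exp",tip,"top px",pix(c,tip),"side px",pix(s,tip))
m=np.zeros((600,800,3),np.uint8)
u,v=pix(c,tip)[0].astype(int); m[:,:400]=cv2.resize(c["color"][v-30:v+30,u-20:u+20],(400,600),interpolation=cv2.INTER_CUBIC)
u2,v2=pix(s,tip)[0].astype(int); m[:,400:]=cv2.resize(s["color"][v2-30:v2+30,u2-20:u2+20],(400,600),interpolation=cv2.INTER_CUBIC)
print(u-20,v-30,u2-20,v2-30)
cv2.imwrite("pics/b.png",m)
E
```

```text
t 6.42 pos [ 0.5591 -0.0421  0.0536] jaw 6.4 F [-0.4 -0.1 -0.5] T [ 0.   -0.03 -0.  ] w 0.0142 j [-0.08  0.51 -0.08  1.    0.    1.38]
tip exp [0.54357853 0.09185095 0.0560587 ] top px [[218.74364998 202.7081237 ]] side px [[239.31337802 238.88652084]]
198 172 219 208
```

View pics/b.png

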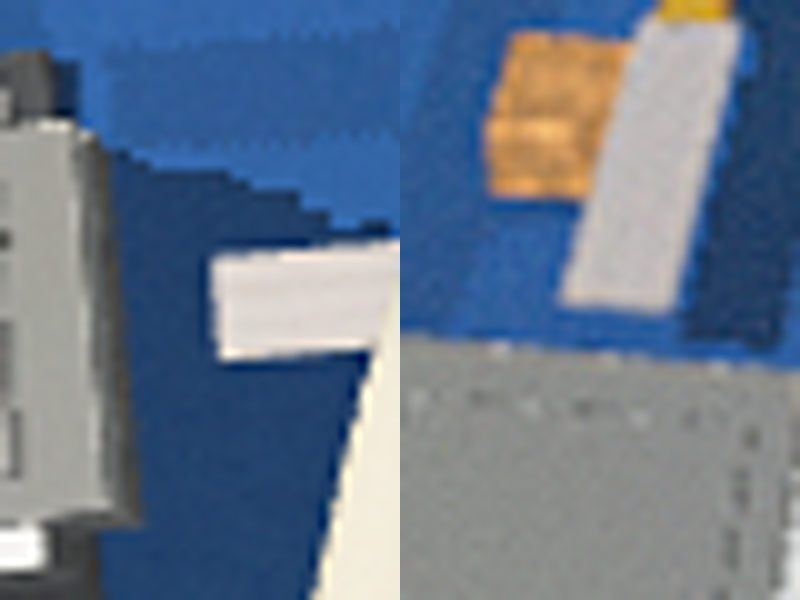

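Blade tip is at (219.5,202.7) in the top view and (241,238.8) in the side view. It's level, aligned with the lip and about 25 mm short of it. Inserting now.

Call:
play_rows --deltas '[0, 0, 0, -0.03, 0, 0, 0, -0.25, 0, 0, 0, 0, -0.2, 0, 0, 0, 0, -0.13, 0, 0, 0, 0, 0, 0, 0]'

```text
clock: 7.05
eef_pos: [0.5562, -0.0044, 0.0579]
tool_rot: [0.998, 0.056, -0.011, -0.003]
ft_force: [-1.0, -0.6, -1.1]
grip_width: 0.014
```

```bash
python3 - <<'E'
from h import *
p,_=st()
E
```

```text
t 7.05 pos [ 0.5562 -0.0044  0.0579] jaw 6.5 F [-1.  -0.6 -1.1] T [-0.03 -0.02 -0.  ] w 0.014 j [-0.01  0.5  -0.09  1.    0.    1.45]
```

Call:
play_rows --deltas '[0, 0, -0.01, -0.2, 0, 0, 0, -0.03, -0.2, 0, 0, 0, -0.05, -0.2, 0, 0, 0, -0.07, -0.19, 0, 0, 0, -0.09, -0.18, 0, 0, 0, -0.11, -0.17, 0, 0, 0, -0.13, -0.16, 0]'

```text
clock: 7.92
eef_pos: [0.5547, 0.0253, 0.142]
tool_rot: [0.998, 0.056, -0.01, -0.003]
ft_force: [0.0, 0.1, -1.4]
grip_width: 0.0142
```

```bash
python3 - <<'E'
from h import *
p,_=st()
s=vision.camera("side"); c=vision.camera("top")
m=np.hstack([cv2.resize(s["color"][150:350,150:350],(400,400)),cv2.resize(c["color"][120:320,100:300],(400,400))])
cv2.imwrite("pics/c.png",m)
E
```

```text
t 7.92 pos [0.5547 0.0253 0.142 ] jaw 6.4 F [ 0.   0.1 -1.4] T [-0.09  0.   -0.01] w 0.0142 j [0.04 0.42 0.02 1.19 0.01 1.5 ]
```

View pics/c.png

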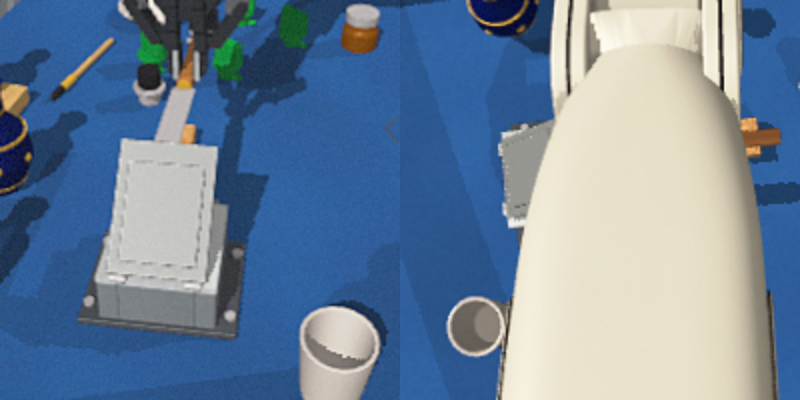

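The cover is up about 45° on the blade. Continuing past upright.

Call:
play_rows --deltas '[0, 0, -0.25, -0.12, 0, 0, 0, -0.25, -0.12, 0, 0, 0, -0.21, -0.06, 0, 0, 0, -0.21, -0.06, 0, 0, 0, -0.25, -0.03, 0, 0, 0, -0.25, -0.03, 0, 0, 0, -0.17, 0.01, 0, 0, 0, -0.17, 0.01, 0, 0, 0, -0.17, 0, 0, 0, 0, -0.1, 0, 0, 0, 0, 0, 0, 0]'

```text
clock: 9.4
eef_pos: [0.5402, 0.1563, 0.1678]
tool_rot: [0.998, 0.057, -0.011, -0.003]
ft_force: [0.3, 0.1, -0.8]
grip_width: 0.0142
```

```bash
python3 - <<'E'
from h import *
p,_=st()
s=vision.camera("side"); c=vision.camera("top")
m=np.hstack([cv2.resize(s["color"][150:350,150:350],(400,400)),cv2.resize(c["color"][120:320,100:300],(400,400))])
cv2.imwrite("pics/d.png",m)
E
```

```text
t 9.4 pos [0.5402 0.1563 0.1678] jaw 6.5 F [ 0.3  0.1 -0.8] T [ 0.01 -0.03 -0.04] w 0.0142 j [0.28 0.41 0.08 1.26 0.01 1.73]
```

View pics/d.png

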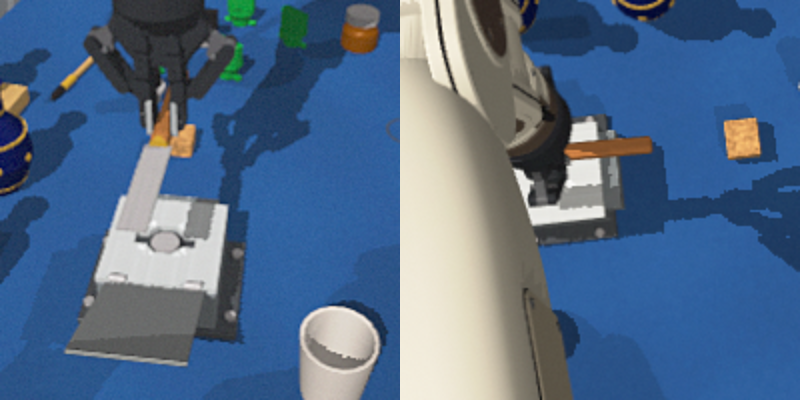

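The cover lies flipped over to its +y side, the socket is clear, and its slots run along drive x (side crop, about (165,241)). Next I return the spatula to where it lay.

```bash
python3 -c "
from h import *
go(.4455,-.181,.10,-10.9)"
```

```text
t 9.5 pos [0.5403 0.1557 0.1679] jaw 6.5 F [-0.  -0.3 -1. ] T [-0.01 -0.04 -0.02] w 0.0147 j [0.27 0.41 0.08 1.26 0.01 1.73]
units [-2.18  5.41  1.14] turn 17.4
```

Call:
play_rows --deltas '[0, -0.1, 0.55, 0, 0, 0, -0.25, 0.6, 0, 0, 0, -0.25, 0.6, 0, 0, 0, -0.25, 0.6, 0, 0, 0, -0.25, 0.6, 0, 0, 0, -0.25, 0.6, 0.1, 0, 0, -0.25, 0.6, 0.2, 0, 0, -0.25, 0.6, 0.2, 0, 0, -0.25, 0.6, 0.2, 0, 0, 0, 0, 0.2, 6, 0, 0, 0, 0.2, 6, 0, 0, 0, 0.0, 5.5]'

```text
clock: 11.0
eef_pos: [0.4472, -0.1939, 0.1021]
tool_rot: [0.994, -0.106, -0.007, -0.0]
ft_force: [1.4, -0.3, -0.5]
grip_width: 0.0139
```

```bash
python3 -c "
from h import *
go(.4455,-.181,.006,-10.9)"
```

```text
t 11.0 pos [ 0.4472 -0.1939  0.1021] jaw -12.2 F [ 1.4 -0.3 -0.5] T [-0.   -0.03  0.01] w 0.0139 j [-0.41  0.32 -0.24  1.02 -0.    1.38]
units [-0.05 -0.21  1.6 ] turn -1.3
```

Call:
play_rows --deltas '[0, -0.03, -0.1, 0.4, -1.3, 0, -0.02, -0.1, 0.4, 0, 0, 0, 0, 0.4, 0, 0, 0, 0, 0.2, 0, 0, 0, 0, 0.1, 0, 0, 0, 0, 0.05, 0, 0, 0, 0, 0.0, 0]'

```text
clock: 11.88
eef_pos: [0.4471, -0.185, 0.0091]
tool_rot: [0.995, -0.098, -0.004, 0.001]
ft_force: [-0.2, 0.3, -0.7]
grip_width: 0.0142
```

```bash
python3 -c "
from h import *
go(.4455,-.181,.006,-10.9)"
```

```text
t 11.88 pos [ 0.4471 -0.185   0.0091] jaw -11.2 F [-0.2  0.3 -0.7] T [ 0.01 -0.03 -0.01] w 0.0142 j [-0.39  0.43 -0.36  0.78 -0.    1.38]
units [-0.04 -0.06  0.05] turn -0.3
```

Call:
play_rows --deltas '[0, 0, 0, 0.06, 0, 0.5, 0, 0, 0, 0, 0.5, 0, 0, 0, 0, 0.5, 0, 0, -0.3, 0, 0.5, 0, 0, -0.6, 0, 0.5, 0, 0, -0.6, -10, 0.6, 0, 0, -0.6, -10, 0.6, 0, 0, -0.3, -10, 0.6, 0, 0, 0, -10, 0.6, 0, 0, 0, -10, 0.6, 0, 0, 0, -10, 0.6, 0, 0, 0, -10]'

```text
clock: 13.38
eef_pos: [0.4504, -0.1853, 0.1585]
tool_rot: [0.861, 0.509, -0.001, 0.002]
ft_force: [-0.0, -0.3, -0.1]
grip_width: 0.0508
```

```bash
python3 -c "
from h import *
go(.616,-.284,.12,108.2)"
```

```text
t 13.38 pos [ 0.4504 -0.1853  0.1585] jaw 61.1 F [-0.  -0.3 -0.1] T [ 0.09 -0.06  0.01] w 0.0508 j [-0.39  0.26 -0.17  1.14 -0.    0.12]
units [-0.1   3.21  0.65] turn -47.1
```

Call:
play_rows --deltas '[0.6, -0.02, 0.53, 0, 0, 0.6, -0.02, 0.53, 0, 0, 0.6, -0.02, 0.53, 0, 0, 0.6, -0.02, 0.53, 0, 0, 0.6, -0.02, 0.53, 0, 0, 0.6, 0, 0.5, 0, 0, 0.6, 0, 0, 0.1, -9.4, 0.6, 0, 0, 0.1, -9.4, 0.6, 0, 0, 0.1, -9.4, 0.6, 0, 0, 0.1, -9.4, 0.6, 0, 0, 0.1, -9.4, 0.6, 0, 0, 0, 0]'

```text
clock: 14.88
eef_pos: [0.618, -0.2844, 0.1282]
tool_rot: [0.576, 0.818, -0.002, 0.002]
ft_force: [0.3, 0.7, 0.2]
grip_width: 0.0511
```

```bash
python3 - <<'E'
from h import *
go(.616,-.284,.034,108.2)
s=vision.camera("side"); c=vision.camera("top")
u,v=pix(s,[.616,-.284,.058])[0].astype(int)
m=np.hstack([cv2.resize(s["color"][v-40:v+40,u-40:u+40],(400,400),interpolation=cv2.INTER_CUBIC),cv2.resize(c["color"][130:290,230:390],(400,400))])
cv2.imwrite("pics/e.png",m)
# bar silhouette in side view
hsv=cv2.cvtColor(s["color"],cv2.COLOR_BGR2HSV); roi=np.zeros(hsv.shape[:2],np.uint8); roi[v-12:v+14,u-16:u+16]=1
dk=((hsv[...,2]<70)&(hsv[...,1]<120)).astype(np.uint8)*roi
n,l,stt,ce=cv2.connectedComponentsWithStats(dk); print(u,v,stt[1:],ce[1:])
print("pred box",[pix(s,[.616+a*.95-b*.31,-.284+a*.31+b*.95,z])[0].round(1) for a in(-.022,.022) for b in(-.007,.007) for z in (.026,.058)])
# spatula / drive checks
ht=cv2.cvtColor(c["color"],cv2.COLOR_BGR2HSV); w=cv2.inRange(ht,(5,100,120),(22,255,255)); w[:225]=0; w[265:]=0; w[:,:275]=0; w[:,380:]=0
q=np.array([onz(c,x,y,.016)[:2]*1000 for y,x in np.argwhere(w>0)],np.float32); print("handle",cv2.minAreaRect(q))
cv2.imwrite("pics/e_top.png",c["color"])
E
```

```text
t 14.88 pos [ 0.618  -0.2844  0.1282] jaw 109.7 F [0.3 0.7 0.2] T [-0.01 -0.05 -0.01] w 0.0511 j [-0.43  0.66  0.38  1.29 -0.   -0.77]
units [ 0.02 -0.03  1.57] turn 1.5
250 155 [[245 155  14  10 138]] [[251.4057971  159.53623188]]
pred box [array([257.8, 163.4]), array([258.1, 154.1]), array([258.2, 165.6]), array([258.4, 156.3]), array([243.6, 163.6]), array([243.6, 154.3]), array([243.8, 165.8]), array([243.8, 156.5])]
handle ((441.4408264160156, -213.4326629638672), (120.20378112792969, 16.505922317504883), 78.7186279296875)
```

View pics/e.png

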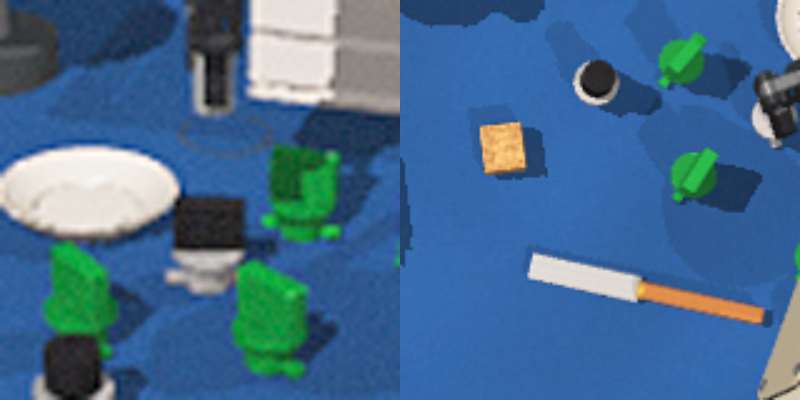

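The bar-handled black chuck sits in the side crop at (210,225), as predicted. The spatula lies flat again where it was. Descending to grip the chuck.

Call:
play_rows --deltas '[0.6, 0.01, -0.03, 0.4, 1.5, 0.6, 0, 0, 0.4, 0, 0.6, 0, 0, 0.4, 0, 0.6, 0, 0, 0.3, 0, 0.6, 0, 0, 0.08, 0, 0.6, 0, 0, 0, 0]'

```text
clock: 15.72
eef_pos: [0.6197, -0.2865, 0.0363]
tool_rot: [0.592, 0.806, -0.001, 0.006]
ft_force: [-1.0, -0.2, 1.0]
grip_width: 0.0513
```

```bash
python3 -c "
from h import *
go(.6155,-.284,.032,108.2)"
```

```text
t 15.72 pos [ 0.6197 -0.2865  0.0363] jaw 107.4 F [-1.  -0.2  1. ] T [-0.04  0.    0.01] w 0.0513 j [-0.43  0.72  0.25  1.09 -0.   -0.74]
units [ 0.06 -0.06  0.07] turn -0.8
```

Call:
play_rows --deltas '[0.6, 0.04, -0.06, 0.07, -0.8, 0.6, 0, 0, 0, 0, 0, 0, 0, 0, 0, 0, 0, 0, 0, 0, 0, 0, 0, 0, 0, 0, 0, 0, 0, 0, 0, 0, 0, 0, 0, 0, 0, 0, 0, 0]'

```text
clock: 16.73
eef_pos: [0.6172, -0.2862, 0.035]
tool_rot: [0.586, 0.81, -0.001, 0.009]
ft_force: [0.2, -0.4, 0.1]
grip_width: 0.013
```

```bash
python3 -c "
from h import *
st()"
```

```text
t 16.73 pos [ 0.6172 -0.2862  0.035 ] jaw 108.2 F [ 0.2 -0.4  0.1] T [-0.    0.03  0.04] w 0.013 j [-0.43  0.71  0.23  1.07 -0.   -0.75]
```

Call:
play_rows --deltas '[0, 0, 0, -0.3, 0, 0, 0, 0, -0.6, 0, 0, 0, 0, -0.6, 0, 0, 0, 0, -0.6, 0, 0, 0, 0, -0.4, 0, 0, 0, 0, 0, 0]'

```text
clock: 17.48
eef_pos: [0.6146, -0.2841, 0.194]
tool_rot: [0.586, 0.81, -0.001, 0.009]
ft_force: [0.8, 0.4, -1.9]
grip_width: 0.0132
```

```bash
python3 - <<'E'
from h import *
c=vision.camera("top"); im=cv2.imread("pics/e_top.png"); hsv=cv2.cvtColor(im,cv2.COLOR_BGR2HSV)
g=((hsv[...,1]<40)&(hsv[...,2]>185)).astype(np.uint8); roi=np.zeros_like(g); roi[160:260,100:240]=1
n,l,s,ce=cv2.connectedComponentsWithStats(g*roi); i=1+np.argmax(s[1:,4]); print(s[i])
cn,_=cv2.findContours((l==i).astype(np.uint8),cv2.RETR_EXTERNAL,cv2.CHAIN_APPROX_NONE)
q=np.array([onz(c,x,y,.062)[:2]*1000 for x,y in cn[0][:,0]],np.float32); r=cv2.minAreaRect(q); print(r); print(cv2.boxPoints(r))
big=cv2.resize(im[165:255,120:240],(800,600),interpolation=cv2.INTER_CUBIC); cv2.imwrite("pics/f.png",big)
st()
E
```

```text
[ 149  178   53   56 2013]
((534.3402709960938, 191.7086944580078), (116.01239776611328, 114.11962890625), 7.950582504272461)
[[468.99918 240.19667]
 [484.7841  127.174  ]
 [599.6814  143.22072]
 [583.8965  256.24338]]
t 17.52 pos [ 0.614  -0.2838  0.1924] jaw 108.3 F [ 0.4  0.7 -1.6] T [-0.01  0.03  0.05] w 0.0126 j [-0.43  0.61  0.46  1.41 -0.   -0.75]
```

View pics/f.png

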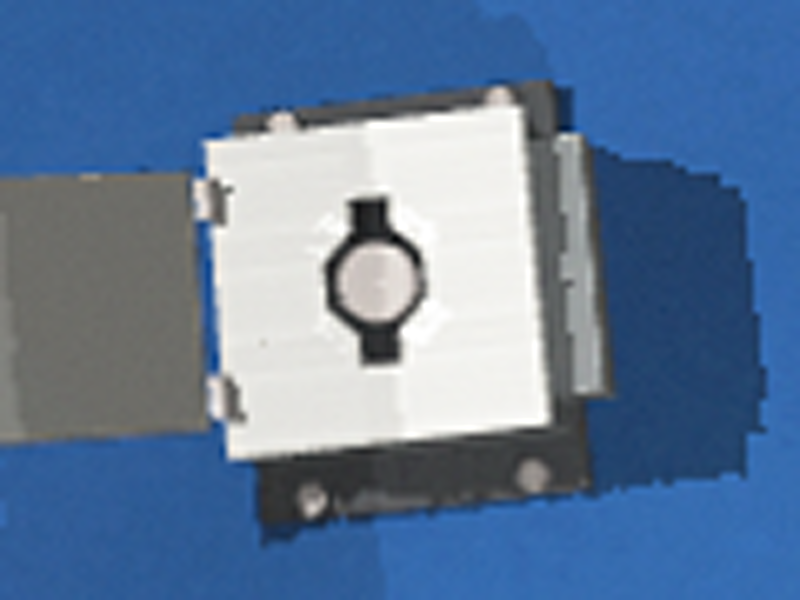

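The socket is clear, centred at about (375,281) in this crop. Slot ends are at (368,199) and (381,362). The cover lies open to the left.

```bash
python3 - <<'E'
from h import *
c=vision.camera("top")
f=lambda x,y,z:onz(c,120+(x+.5)/6.6667-.5,165+(y+.5)/6.6667-.5,z)[:2]
a,b=f(368,199,.062),f(381,362,.062); print("slot ends",a,b,(a+b)/2,np.degrees(np.arctan2(*(a-b)[::-1])),np.linalg.norm(a-b))
P=np.array([f(x,y,.062) for x,y in((205,140),(527,105),(552,427),(228,460))]); print("plate",P.mean(0),[np.degrees(np.arctan2(*(P[i]-P[j])[::-1])) for i,j in((0,3),(1,2))],[np.degrees(np.arctan2(*(P[i]-P[j])[::-1]))-90 for i,j in((0,1),(3,2))])
# dark slot mask
im=cv2.imread("pics/e_top.png"); g=(cv2.cvtColor(im,cv2.COLOR_BGR2GRAY)<120).astype(np.uint8); roi=np.zeros_like(g); roi[192:222,166:188]=1
cn,_=cv2.findContours(g*roi,cv2.RETR_EXTERNAL,cv2.CHAIN_APPROX_NONE); k=max(cn,key=cv2.contourArea)
q=np.array([onz(c,x,y,.062)[:2]*1000 for x,y in k[:,0]],np.float32); M=cv2.moments(k); print("filled centroid",onz(c,M["m10"]/M["m00"],M["m01"]/M["m00"],.062),cv2.minAreaRect(q))
s=vision.camera("side"); cv2.imwrite("pics/sv.png",s["color"])
go((.531),.190,.19,96.8)
E
```

```text
slot ends [0.55977946 0.19271018] [0.50397302 0.1852303 ] [0.53187624 0.18897024] 7.634004319577462 0.05630548043645879
plate [0.53137661 0.18810341] [np.float64(7.707051601926972), np.float64(6.962382896591831)] [np.float64(7.243877717289536), np.float64(7.196840692592971)]
filled centroid [0.53112509 0.19041447 0.062     ] ((531.2100219726562, 188.35055541992188), (55.347320556640625, 32.21733093261719), 3.2048301696777344)
t 17.62 pos [ 0.6126 -0.2832  0.1893] jaw 108.3 F [ 0.8  0.4 -0.7] T [ 0.05 -0.01 -0.02] w 0.0126 j [-0.43  0.61  0.46  1.41 -0.   -0.75]
units [ 7.92  1.18 -0.09] turn 11.5
```

Call:
play_rows --deltas '[0, 0.5, 0.08, 0, 0, 0, 0.7, 0.1, 0, 0, 0, 0.7, 0.1, 0, 0, 0, 0.7, 0.1, 0, 0, 0, 0.7, 0.1, 0, 0, 0, 0.7, 0.1, 0, 0, 0, 0.7, 0.1, 0, 0, 0, 0.7, 0.1, 0, 0, 0, 0.7, 0.1, 0, 0, 0, 0.7, 0.1, 0, 0, 0, 0.6, 0.1, 0, 0, 0, 0.3, 0.05, 0, 5]'

```text
clock: 19.12
eef_pos: [0.5166, 0.1893, 0.1627]
tool_rot: [0.623, 0.782, -0.014, -0.011]
ft_force: [0.0, -0.5, -1.2]
grip_width: 0.0127
```

```bash
python3 - <<'E'
from h import *
go(.5315,.189,.115,97.3)
E
```

```text
t 19.12 pos [0.5166 0.1893 0.1627] jaw 102.9 F [ 0.  -0.5 -1.2] T [ 0.   -0.06 -0.  ] w 0.0127 j [0.35 0.4  0.05 1.26 0.01 0.12]
units [-0.06  0.27  0.79] turn 5.6
```

Call:
play_rows --deltas '[0, -0.03, 0.13, 0.3, 3, 0, -0.03, 0.13, 0.3, 2.6, 0, 0, 0, 0.1, 0, 0, 0, 0, 0, 0, 0, 0, 0, 0, 0]'

```text
clock: 19.75
eef_pos: [0.5262, 0.1895, 0.1134]
tool_rot: [0.66, 0.751, -0.019, -0.014]
ft_force: [-0.7, 0.4, -0.9]
grip_width: 0.0129
```

```bash
cat >> h.py <<'E'
def tilt(): 
    m=R.from_quat(bot.get_obs()["tool_rot"]).as_matrix(); print("toolz",m[:,2].round(4))
E
python3 - <<'E'
from h import *
go(.5315,.189,.115,97.3); tilt()
s=vision.camera("side"); p=np.array([.5315,.189,.1])
u,v=pix(s,p)[0].astype(int); print(u,v)
cv2.imwrite("pics/g.png",cv2.resize(s["color"][v-35:v+45,u-40:u+40],(600,600),interpolation=cv2.INTER_CUBIC)); cv2.imwrite("pics/graw.png",s["color"])
E
```

```text
t 19.75 pos [0.5262 0.1895 0.1134] jaw 97.4 F [-0.7  0.4 -0.9] T [ 0.03 -0.09 -0.02] w 0.0129 j [0.34 0.47 0.02 1.17 0.01 0.21]
units [-0.02  0.09 -0.03] turn 0.1
toolz [-0.0463 -0.011  -0.9989]
230 255
```

View pics/g.png

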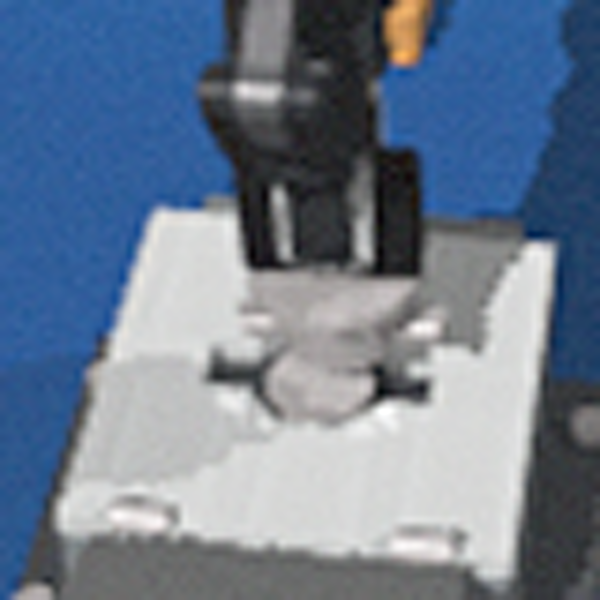

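```bash
python3 - <<'E'
from h import *
s=vision.camera("side"); f=lambda p:((pix(s,p)[0]-[190,220]+.5)*7.5-.5).round(0)
ex=np.array([.992,.127,0])
C=np.array([.5315,.189,.062]); print("socket",f(C),"ends",f(C+.029*ex),f(C-.029*ex))
for dx in(-.005,0.,.005):
    for dy in(-.004,0,.004):
        D=C+[dx,dy,0]
        print(dx,dy,"lugs",f(D+[0,0,.021]+.026*ex),f(D+[0,0,.021]-.026*ex),"flange",f(D+[0,0,.042]+.022*ex),f(D+[0,0,.042]-.022*ex),"bottom",f(D+[0,0,.016]+np.array([0,.015,0])))
go(.5315,.189,.113,97.3);tilt()
E
```

```text
socket [312. 377.] ends [200. 366.] [425. 388.]
-0.005 -0.004 lugs [233. 300.] [437. 320.] flange [245. 240.] [422. 257.] bottom [317. 366.]
-0.005 0 lugs [227. 311.] [433. 331.] flange [240. 250.] [417. 268.] bottom [312. 377.]
-0.005 0.004 lugs [222. 322.] [429. 342.] flange [235. 261.] [413. 279.] bottom [308. 389.]
0.0 -0.004 lugs [214. 296.] [418. 316.] flange [226. 236.] [402. 253.] bottom [298. 362.]
0.0 0 lugs [209. 307.] [413. 327.] flange [221. 247.] [398. 264.] bottom [293. 373.]
0.0 0.004 lugs [203. 318.] [409. 338.] flange [216. 257.] [393. 275.] bottom [288. 385.]
0.005 -0.004 lugs [195. 293.] [399. 313.] flange [207. 232.] [382. 249.] bottom [279. 358.]
0.005 0 lugs [190. 303.] [394. 324.] flange [202. 243.] [378. 260.] bottom [274. 370.]
0.005 0.004 lugs [184. 314.] [390. 335.] flange [196. 254.] [373. 271.] bottom [269. 381.]
t 19.85 pos [0.5264 0.1896 0.1138] jaw 97.4 F [ 0.3 -1.  -2.4] T [ 0.04 -0.02  0.01] w 0.0129 j [0.34 0.47 0.02 1.17 0.01 0.21]
units [-0.02  0.08  0.01] turn 0.1
toolz [-0.0455 -0.0108 -0.9989]
```

Side crop: socket centre at (322,377), chuck lugs at (258,322) and (425,327). The chuck sits about 4 mm toward -x and leans about 3°. I'll correct and lower to first contact.

Call:
play_rows --deltas '[0, -0.02, 0.08, 0, 0, 0, 0, 0, 0, 0, 0, 0, 0, 0.12, 0, 0, 0, 0, 0.1, 0, 0, 0, 0, 0, 0]'

```text
clock: 20.48
eef_pos: [0.5317, 0.1889, 0.1007]
tool_rot: [0.66, 0.751, -0.018, -0.013]
ft_force: [-1.0, -0.9, -1.8]
grip_width: 0.0125
```

```bash
python3 - <<'E'
from h import *
go(.5307,.188,.097,97.3);tilt()
s=vision.camera("side")
cv2.imwrite("pics/i.png",cv2.resize(s["color"][220:300,190:270],(600,600),interpolation=cv2.INTER_CUBIC))
E
```

```text
t 20.48 pos [0.5317 0.1889 0.1007] jaw 97.4 F [-1.  -0.9 -1.8] T [ 0.01 -0.05  0.01] w 0.0125 j [0.34 0.49 0.01 1.14 0.01 0.21]
units [-0.01 -0.02  0.06] turn 0.1
toolz [-0.0432 -0.0099 -0.999 ]
```

Call:
play_rows --deltas '[0, 0, 0, 0.08, 0, 0, 0, 0, 0.06, 0, 0, 0, 0, 0.06, 0]'

```text
clock: 20.9
eef_pos: [0.5318, 0.189, 0.0898]
tool_rot: [0.66, 0.751, -0.017, -0.012]
ft_force: [-1.1, -1.9, 5.6]
grip_width: 0.0128
```

```bash
python3 - <<'E'
from h import *
st();tilt()
E
```

```text
t 20.9 pos [0.5318 0.189  0.0898] jaw 97.4 F [-1.1 -1.9  5.6] T [-0.15  0.36 -0.02] w 0.0128 j [ 0.34  0.49 -0.01  1.11  0.    0.21]
toolz [-0.0413 -0.0093 -0.9991]
```

Fz is about 6 N at z=0.090, which is below plate-contact height, so the spigot is in the opening on the spring. Pressing on.

Call:
play_rows --deltas '[0, 0, 0, 0.1, 0, 0, 0, 0, 0.1, 0, 0, 0, 0, 0.1, 0]'

```text
clock: 21.28
eef_pos: [0.5317, 0.1889, 0.0772]
tool_rot: [0.66, 0.751, -0.015, -0.011]
ft_force: [-13.6, -5.5, 40.9]
grip_width: 0.013
```

```bash
python3 - <<'E'
from h import *
st();tilt()
E
```

```text
t 21.27 pos [0.5317 0.1889 0.0772] jaw 97.4 F [-13.6  -5.5  40.9] T [-1.05  2.94 -0.  ] w 0.013 j [ 0.34  0.5  -0.03  1.08  0.    0.21]
toolz [-0.0371 -0.0081 -0.9993]
```

The flange has landed (z=0.077, 41 N). Easing off a little, then twisting.

Call:
play_rows --deltas '[0, 0, 0, 0.02, 0, 0, 0, 0, 0.03, 6, 0, 0, 0, 0.03, 8, 0, 0, 0, 0.03, 8, 0, 0, 0, 0.03, 8]'

```text
clock: 21.9
eef_pos: [0.5335, 0.1905, 0.0785]
tool_rot: [0.836, 0.548, -0.012, -0.006]
ft_force: [-4.7, -1.2, 9.2]
grip_width: 0.0127
```

```bash
python3 - <<'E'
from h import *
st();tilt()
E
```

```text
t 21.9 pos [0.5335 0.1905 0.0785] jaw 66.5 F [-4.7 -1.2  9.2] T [-0.3   0.82  0.09] w 0.0127 j [ 0.34  0.5  -0.03  1.07  0.01  0.75]
toolz [-0.0268 -0.0028 -0.9996]
```

Call:
play_rows --deltas '[0, 0, 0, 0.06, 8, 0, 0, 0, 0.06, 8, 0, 0, 0, 0.05, 9, 0, 0, 0, 0.05, 9, 0, 0, 0, 0.05, 9, 0, 0, 0, 0.05, 9]'

```text
clock: 22.65
eef_pos: [0.5336, 0.1908, 0.077]
tool_rot: [0.994, 0.113, -0.008, -0.001]
ft_force: [-6.8, -2.3, 17.2]
grip_width: 0.0127
```

```bash
python3 - <<'E'
from h import *
st();tilt()
E
```

```text
t 22.65 pos [0.5336 0.1908 0.077 ] jaw 13.0 F [-6.8 -2.3 17.2] T [-0.71  1.4   0.22] w 0.0127 j [ 0.34  0.49 -0.05  1.05  0.01  1.68]
toolz [-0.0151 -0.     -0.9999]
```

Call:
play_rows --deltas '[0, 0, 0, 0.05, 5, 0, 0, 0, 0.05, 5, 0, 0, 0, 0.06, 5]'

```text
clock: 23.02
eef_pos: [0.5321, 0.1908, 0.077]
tool_rot: [1.0, -0.018, -0.006, -0.0]
ft_force: [-7.3, -4.6, 24.6]
grip_width: 0.0127
```

```bash
python3 - <<'E'
from h import *
st();tilt()
E
```

```text
t 23.02 pos [0.5321 0.1908 0.077 ] jaw -2.0 F [-7.3 -4.6 24.6] T [-1.    1.78  2.42] w 0.0127 j [ 0.34  0.49 -0.06  1.04  0.    1.95]
toolz [-1.170e-02  4.000e-04 -9.999e-01]
```

Call:
play_rows --deltas '[0, 0, 0, 0.08, 1, 0, 0, 0, 0.08, 1, 0, 0, 0, 0.08, 1]'

```text
clock: 23.4
eef_pos: [0.5319, 0.1908, 0.077]
tool_rot: [0.999, -0.033, -0.001, 0.0]
ft_force: [-9.7, -5.5, 27.3]
grip_width: 0.0129
```

```bash
python3 - <<'E'
from h import *
st();tilt()
s=vision.camera("side");c=vision.camera("top")
a=cv2.resize(s["color"][225:295,190:270],(560,490),interpolation=cv2.INTER_CUBIC)
b=cv2.resize(s["color"][100:350,60:290],(230,250)); d=cv2.resize(c["color"][100:330,80:310],(230,230))
m=np.zeros((490,800,3),np.uint8); m[:,:560]=a; m[:250,565:795]=b; m[255:485,565:795]=d
cv2.imwrite("pics/j.png",m)
st()
E
```

```text
t 23.4 pos [0.5319 0.1908 0.077 ] jaw -3.8 F [-9.7 -5.5 27.3] T [-1.19  2.32  2.74] w 0.0129 j [ 0.34  0.48 -0.07  1.03  0.    1.98]
toolz [-2.5e-03 -8.0e-04 -1.0e+00]
t 23.5 pos [0.5319 0.1908 0.077 ] jaw -3.8 F [-9.6 -6.2 27.1] T [-1.24  2.28  2.72] w 0.013 j [ 0.34  0.48 -0.07  1.03  0.    1.98]
```

View pics/j.png

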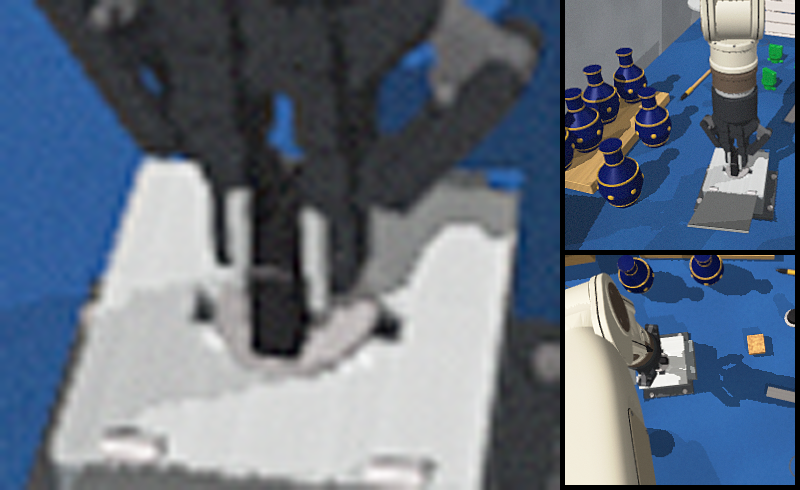

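```bash
python3 - <<'E'
from h import *
s=vision.camera("side"); im=s["color"]; g=cv2.cvtColor(im,cv2.COLOR_BGR2GRAY)
for v in range(258,280): print(v," ".join("%3d"%x for x in g[v,216:252]))
for a in(108,102,97.3,92,86):
    e=np.array([np.cos(np.radians(a)),np.sin(np.radians(a)),0]); n=np.array([-e[1],e[0],0]); C=np.array([.5295,.189,0])
    print(a,"base corners +y end",[pix(s,C+.022*e+k*.007*n+[0,0,.068])[0].round(1) for k in(-1,1)],"-y end",[pix(s,C-.022*e+k*.007*n+[0,0,.068])[0].round(1) for k in(-1,1)])
C=np.array([.529,.189,.062]);print("flange rim",[pix(s,C+[.022*np.cos(t),.022*np.sin(t),0])[0].round(1) for t in np.radians([0,90,180])])
E
```

```text
258 217 216 221 208 133  32 108 174 182 127  24  28  36  41  42  37  30 135 198 169 106  38  59  51  54  24  63 121 139 136 136 137 136 137 136 128
259 214 217 220 212 149  27 108 172 181 122  25  33  41  38  42  38  25 137 193 171 112  41  52  56  45  28  57 116 140 137 135 135 138 135 126 163
260 215 218 218 210 142  25 106 173 181 123  21  36  42  25  36  39  26 134 194 169 107  44  41  54  52  27  65 117 142 137 135 136 137 132 167 212
261 214 216 218 220 181  75  82 161 190 144  20  34  39  42  40  40  19 132 194 172 120  63  65  61  44  25  73 119 136 138 136 136 135 129 183 228
262 216 213 218 222 192  90  60 150 187 134  14  20  30  28  35  37  20 131 197 173 120  65  57  55  48  40  98 139 137 138 136 133 131 167 214 219
263 214 217 216 220 212 194 187 185 168 102  77  89  83  67  54  38  12 139 199 171 124  61  46  60  49  66 122 145 140 135 131 132 127 183 226 218
264 218 208 211 212 204 214 203 186 160  87  68  77  67  66  68  52  17  93 171 181 123  52  50  53  51  83 133 151 148 139 131 130 165 212 221 217
265 207 196 189 203 196 192 176 182 166  78  20  29  37  41  57 
[... 2160 characters left out ...]
base corners +y end [array([228.5, 276.5]), array([236.1, 276.2])] -y end [array([228.4, 259.8]), array([235.6, 259.5])]
102 base corners +y end [array([227.3, 276.2]), array([234.9, 276.5])] -y end [array([229.6, 259.5]), array([236.7, 259.8])]
97.3 base corners +y end [array([226.4, 275.9]), array([233.8, 276.7])] -y end [array([230.5, 259.4]), array([237.6, 260.1])]
92 base corners +y end [array([225.4, 275.5]), array([232.7, 276.8])] -y end [array([231.6, 259.3]), array([238.6, 260.4])]
86 base corners +y end [array([224.3, 275. ]), array([231.4, 276.8])] -y end [array([232.9, 259.2]), array([239.6, 260.9])]
flange rim [array([221.5, 267.9]), array([229. , 278.4]), array([243.5, 272.3])]
```

Call:
play_rows --deltas '[0, -0.03, 0.02, 0.07, 1, 0, -0.03, 0.02, 0.08, 1]'

```text
clock: 23.8
eef_pos: [0.5315, 0.1908, 0.077]
tool_rot: [0.999, -0.042, 0.005, -0.001]
ft_force: [-5.4, -3.4, 25.2]
grip_width: 0.0128
```

```bash
python3 - <<'E'
from h import *
st();tilt()
E
```

```text
t 23.8 pos [0.5315 0.1908 0.077 ] jaw -4.8 F [-5.4 -3.4 25.2] T [-0.76  1.45  3.01] w 0.0128 j [ 0.35  0.47 -0.08  1.01 -0.    2.  ]
toolz [ 0.0102  0.0022 -0.9999]
```

Call:
play_rows --deltas '[0, 0.08, 0, 0.04, 1, 0, 0.08, 0, 0.04, 1]'

```text
clock: 24.05
eef_pos: [0.532, 0.1907, 0.0771]
tool_rot: [0.999, -0.049, -0.002, -0.001]
ft_force: [-15.9, -3.3, 23.8]
grip_width: 0.0127
```

```bash
python3 - <<'E'
from h import *
st();tilt()
E
```

```text
t 24.05 pos [0.532  0.1907 0.0771] jaw -5.6 F [-15.9  -3.3  23.8] T [-0.59  3.76  3.26] w 0.0127 j [ 0.34  0.48 -0.07  1.03  0.    2.01]
toolz [-0.0035  0.0024 -1.    ]
```

Call:
play_rows --deltas '[0, 0.08, 0, 0.04, 0, 0, 0.06, 0, 0.05, 0, 0, 0.01, 0, 0.07, 0.5]'

```text
clock: 24.42
eef_pos: [0.5319, 0.1908, 0.077]
tool_rot: [0.999, -0.039, -0.007, -0.0]
ft_force: [-7.4, -5.6, 27.1]
grip_width: 0.0128
```

```bash
python3 - <<'E'
from h import *
st();tilt()
s=vision.camera("side"); c=vision.camera("top")
a=cv2.resize(s["color"][248:284,206:256],(600,432),interpolation=cv2.INTER_CUBIC)
m=np.zeros((432,800,3),np.uint8); m[:,:600]=a; m[:200,602:]=cv2.resize(c["color"][100:330,250:478],(198,200)); m[205:405,602:]=cv2.resize(s["color"][100:330,60:288],(198,200))
cv2.imwrite("pics/k.png",m); st()
E
```

```text
t 24.43 pos [0.5319 0.1908 0.077 ] jaw -4.4 F [-7.4 -5.6 27.1] T [-1.36  1.71  2.86] w 0.0128 j [ 0.34  0.49 -0.06  1.04  0.01  1.99]
toolz [-1.350e-02  9.000e-04 -9.999e-01]
t 24.52 pos [0.5319 0.1908 0.077 ] jaw -4.4 F [-9.4 -5.4 25.3] T [-1.14  2.18  2.84] w 0.0122 j [ 0.34  0.49 -0.06  1.04  0.01  1.99]
```

View pics/k.png

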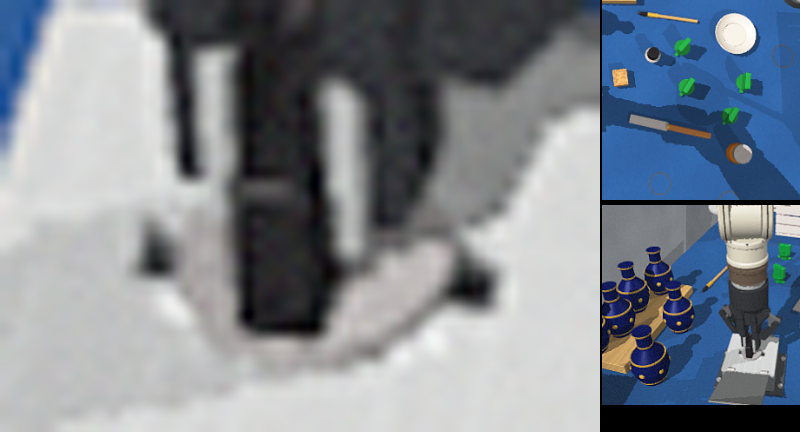

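The last view shows the handle along drive y, the flange seated on the plate, the cover open and the spatula flat on the table. Tool tilt is within 1° of upright, with a steady press of about 26 N. Handing in.

```bash
python3 -c "
from h import *
print(ticket.job_done())"
```

```text
the job is handed in; nothing more can be done
None
```

The job is handed in at about 24.5 s of the 67 s allowed. My last checks agree that it is done as asked, but no verdict is reported.

- **Cover:** I slid the spatula's blade under the lip and lifted the cover past upright. It fell over to its open side, and I judged the open stop only from the pictures.
- **Spatula:** it lies flat on the table, within about 5 mm of where it started.
- **Chuck:** I gripped the black bar-handled one, set its lugs in the slots, and pressed until the flange landed (TCP z 0.077 m, up to 41 N). I then twisted it clockwise until a twisting moment of about 2.4–3 N·m showed the stop. I am still holding it, pressed down with about 26 N, more than the spring's 12 N.
- **Last view:** the bar lies along the drive's y line, with no visible gap under the flange. The plain chuck, decoys, cork, dish, jar and brush look unmoved.

Two readings did not quite agree:
- **Jaw angle:** the jaws read about 11° past the quarter turn, while the picture shows the bar at about 90°, give or take 4°. I take this as flex or slip in the fingers at the stop.
- **Tool tilt:** the tool drifted up to 2.6° during the carry. I brought it back to 0.8° before finishing, and a sideways force of about 10 N remains.

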